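# Press a test cassette shut in the bench screw press

### The job

A test cassette with its cover just bonded on lies in the nest of the bench screw press's loading slide. Push the slide fully home under the press, then wind the handwheel down (clockwise from above) by its knob until you feel the sprung pad touch the cassette, and from that touch give it one quarter turn more and no further, which sets the right clamping load. Leave it clamped like that, let go, and do not shove the other things on the bench about.

Things in the scene. Friction and masses are not known exactly. Their poses are not given: they have to be found in the camera images.
- press: Bench screw press, fixed: grey base 215 x 126 mm, reaching 145 mm in front of the origin; two columns 46 mm either side of the screw; grey crosshead 42 mm deep, 128 mm wide, top 132 mm above the worktop. Origin: on the worktop under the screw axis. x points into the press, the way the loading slide goes in (its front is at -x, towards the robot), y left, z up.
- pad_place (a point): Point on the screw axis 44 mm above the worktop, where the steel pressure pad (62 x 17 mm, on stiff preloaded springs, lowered by the handwheel) comes down on the cassette. The height of the slideway in the base is set differently each day, by up to 5 mm, so the wheel angle at which the pad touches is not known beforehand and must be felt.
- wheel (a joint): Turning angle of the handwheel, rad; grows clockwise seen from above, which winds the pad down 10 mm a turn (wheel and knob sink with it). Starts at 3 to 8.5, with 6 to 20 mm to go to touch; range -0.6 to 25. Steady running friction 0.22 N m: it stays where it is let go.
- wheel_centre (a point): Point on the screw axis at the height of the knob's middle: centre of the circle (radius 50 mm) that the knob runs round; sinks 10 mm a turn. Feel: turning it takes about 4.4 N at the knob, which dies away at a standstill; at touch the springs' preload raises it by about 2 N within some 15 degrees of turn, and the quarter turn after that adds about 1 N more.
- crank_knob (a point): Middle of the black crank knob standing upright on the handwheel's rim, 50 mm from the screw axis: 18 mm diameter, 40 mm tall, 18 mm of it above this point. Spins freely on its pin: pinch it from above and carry it round without turning the wrist. The wheel is 112 mm across; rim top 25 mm, hub top 20 mm below this point. About 0.20 m above the worktop.
- tab (a point): Front face of the loading slide's upright push tab (aluminium, 9 mm thick, 36 mm wide, from 21 mm below this point to 15 mm above it). 120 mm in front of the nest centre, about 59 mm above the worktop. Push it along the press's +x until the slide meets its stop; it slides with 2 to 4 N.
- nest (a point): Centre of the nest floor in the loading slide, an aluminium plate 164 x 45 x 6 mm with a low frame round the cassette, running between two rails with about 1.5 mm play. Starts 55 to 68 mm in front of the screw axis; when home against the stop it lies on the screw axis (within about 1 mm).
- cassette: White plastic test cassette 70 x 20 x 5 mm lying in the nest, long side along the slide's travel, its top 2 mm above the nest's frame. Origin: centre of its underside. It stays in the nest and need not be handled.
- timer: Bystander: white timer 62 x 62 x 17 mm, lying on the worktop to the left. Origin: centre of its underside.
- reagent_bottle: Bystander: small white dropper bottle with a blue cap, 27 mm across and 74 mm tall, standing to the right. Origin: centre of its underside.
- label_tape: Bystander: roll of tape 96 mm across, 25 mm high, lying to the left. Origin: centre of its underside.
- spare_cassette: Bystander: another test cassette 70 x 20 x 5 mm lying on the worktop to the right. Origin: centre of its underside.

How it is judged (in metres and radians):
On the way, in this order (a step that is already met when the one before it is completed fails the run):
1. the loading slide is pushed home, the nest under the screw axis, before the pad comes down (horizontal distance between nest and press below 0.004 m and contact force between press and cassette below 1 N), for 0.2 s.
2. the pad is wound down onto the cassette (contact force between press and cassette above 40 N), for 0.1 s.
At the end, for the whole second after the job is handed in: The slide is home (nest within 4 mm of the screw axis), the cassette lies in the nest (within 4 mm), and the pad stands on it at rest with a load of 92 to 118 N, that is a quarter turn past touch, give or take about 30 degrees (horizontal distance between nest and press below 0.004 m and contact force between press and cassette between 92 and 118 N and horizontal distance between cassette and nest below 0.004 m and velocity of joint wheel between -0.05 and 0.05 rad/s).
It fails at once if the press is wound on far past the quarter turn (pad load over 140 N), which cracks the cassette (contact force between press and cassette above 140 N).
It fails at once if another thing on the bench is shoved more than 30 mm (distance of any of timer, reagent_bottle, label_tape, spare_cassette from where it was at the start of the episode above 0.03 m).
It also fails if it takes over 70 s, if anything falls off the work surface, if the arm or the gripper's body presses on something with over 40 N, if the wrist force passes 120 N, or if a joint passes its speed limit or range.

### The arm

A 6-joint arm with a two-finger parallel gripper is mounted at the origin on a cart in front of the work surface, level with it; the furniture and walls round the work are solid. World frame = base frame: x ahead of the robot, y to its left, z up, the work surface at z = 0. Lengths are in mm, angles in rad, forces in N, time in s.
With the tool pointing down it reaches from about 250 to 775 mm from the base axis. Payload 4 kg.
Tool frame: the origin (TCP) lies on the centre line of the jaws, within the pads' length; the fingertips stand 25 mm ahead of it and the grasp point (between the pads) lies 6 mm ahead of it; z points along the fingers, x is the direction in which the jaws open and shut, and the axes are right-handed (so a half turn about z gives the same grasp; the last joint's range is limited). The gripper opens to 85 mm and grips with 20 to 120 N. Pads are 22 mm wide; open, the fingers measure 114 mm over their backs; the gripper's body (76 mm by 85 mm) begins 54 mm behind the grasp point. The pads swing forward as they close: fully open they stand 13 mm farther back than shut.
Start: joints at [1.128, 0.087, 1.371, -0, 1.684, -0.103], TCP at [183.323, 518.563, 256.341] pointing down, gripper open.
Joint ranges: [-3.1, 3.1], [-0.76, 2.03], [0.27, 2.55], [-1.08, 4.22], [0.17, 2.65], [-2.57, 2.57]. Speed limits (rad/s): [2.79, 2.79, 3.14, 3.14, 3.14, 3.14].

### API

Orientations are given as [roll, pitch, yaw] about the fixed x, y, z axes, in that order (R = Rz(yaw) Ry(pitch) Rx(roll)).
In Python, from cell import robot gives the robot as it stands.
- The arm moves only by the tool play_rows, never from a script. Its argument "series" is a list of rows, each a list of 7 numbers: the opening, from 0 (shut) to 1 (fully open), then the shift along the tool's x, y, z each as a share of 0.4 m, from -1 to 1, then the turn, a rotation vector about the tool's x, y, z each as a share of 30 degrees, from -1 to 1. A call has 1 to 12 rows; each row shifts and turns the pose as measured when the row begins, along the tool's axes as they then stand; what a row does not reach is not made up. A row lasts 1/8 s, in which the tool goes at most 62.5 mm and 10.7 degrees, less where a joint would pass 70% of its speed; a pose out of reach is approached as far as the arm can. A call with a number of a shift or a turn outside -1 to 1 is refused whole. A call with a gripper value outside its range is refused whole. The fingers move at their own pace and stop on an object; "squeeze" is the grip in N (left out, the last holds). Time passes only in rows, so rows that do not move let the fingers close. It gives the time, the measured TCP pose, the force and the opening at its end, in the units of the state.
- robot.get_obs(): the state, without advancing time (a new reading comes with each control period).
- robot.capture(name): name is "scene" or "top" or "wrist"; returns a dict with "color" (420x560x3 uint8, red, green, blue), "z_map" (420x560 float32, mm along the optical axis (not along the pixel's ray), 0 where there is no reading), "K" (3x3 intrinsics, pixels), "rvec" (rotation vector, rad) and "tvec" (3), from world to camera coordinates, as OpenCV has them; the wrist camera has in their place "tool_from_camera" (4x4, takes a point from camera to tool coordinates, whose origin is the TCP and whose axes are the tool frame's). Camera axes: x right, y down, z forward; pixel columns grow to the right and rows downward; lengths in mm; the calibration is good to about 2 mm. A picture is of the moment at which its call begins: read the wrist's pose just before it.
- robot.sign_off(): hands the job in, once; it reports no verdict.
Trained networks look in a picture, given as the dict that the camera call returned (one of the last four; its "shot" number tells which), for a name from the list of things; names that differ only in an ending like _2 or _b are one class to them, and where a whole thing is asked for, a point or a joint stands for the part that bears it (a point fixed in the world has none). Each returns a list of dicts, best first, with "confidence" (0 to 1); they miss things now and then, are a little off and sometimes report something else, mostly with a low value. They report only what shows in the picture. A call takes as long as a camera call.
- robot.regions_of(target, picture): "region" (420x560 bool, what is visible of it) and "bbox" ([left, top, right, bottom] in pixels, round what is visible of it).
- robot.mark_of(target, picture): "point" ([column, row] in pixels: a listed point, or the origin of a listed thing).
The state is a dict: "time": time; "joint_pos": joint angles; "joint_vel": joint speeds; "joint_torque": joint torques, N m; "tcp_pos": TCP position; "tool_rot": TCP orientation; "ft_force": force on the tool from outside, world axes, zero at the start; "torque": the same for the moment, N m; "finger_gap": finger opening in mm.
Only numpy, scipy, OpenCV 4.12 (cv2) and the standard library are available. Lean on these libraries where they do the work, as an engineer would, in place of code of your own. Each camera call takes 0.05 s, during which the arm holds its last target.

## Working session

There is one attempt and no reset: what is moved stays moved. The work goes in short steps, Python scripts to look and compute and a tool call to move; the robot and the scene stay as the last step left them, time stands still between calls to the robot, and variables do not carry over. Pictures are saved under pics/ and viewed, and the job is handed in when it is done.

Besides the shell and the picture viewer there is one more tool, called after "Emit:" in YAML: its name, and indented under it one key for each argument. play_rows: Moves the arm, as the interface text tells. Shift numbers are shares of 0.4 m and turn numbers shares of 30 degrees, none past 1 either way. Its arguments: {"type":"object","properties":{"series":{"type":"array","items":{"type":"array","items":{"type":"number"}}},"squeeze":{"type":"number"}},"required":["series"]}

```bash
ls; mkdir -p pics; python3 - <<'E'
from cell import robot
import cv2,numpy as np
o=robot.get_obs(); print(o)
for n in ["scene","top"]:
    p=robot.capture(n); cv2.imwrite(f"pics/{n}0.png",p["color"][:,:,::-1])
    R=cv2.Rodrigues(np.array(p["rvec"],float))[0]; t=np.array(p["tvec"],float).ravel();K=np.array(p["K"])
    print(n,K.ravel(),(-R.T@t).round(0))
    for name in ["press","crank_knob","tab","nest","wheel_centre","pad_place","cassette"]:
        for m in robot.mark_of(name,p)[:1]:
            u,v=m["point"]; 
            d=p["z_map"][int(round(v)),int(round(u))]
            c=np.linalg.inv(K)@[u,v,1]*d
            print(name,m["confidence"],u,v,d,(R.T@(c-t)).round(1))
E
```

```text
pics
{'time': 0.0, 'joint_pos': array([ 1.12788312e+00,  8.79772919e-02,  1.37226447e+00, -1.39236084e-05,
        1.68357694e+00, -1.03123968e-01]), 'joint_vel': array([-0.00039791, -0.00123543,  0.00236254, -0.0002399 ,  0.00117982,
       -0.00192599]), 'joint_torque': array([-4.09869826e-04, -3.51859331e+01, -3.13273716e+01, -3.04651267e-04,
        1.07901017e-02, -2.72454622e-05]), 'tcp_pos': array([183.14164736, 518.15072509, 255.12167996]), 'tool_rot': array([-3.14137727e+00,  2.21565241e-03,  1.23100578e+00]), 'ft_force': array([ 0.24503408,  0.35421046, -1.06914371]), 'torque': array([ 0.00280959, -0.04604718,  0.07429616]), 'finger_gap': 85.3928311905037}
scene [434.96899664   0.         276.72383742   0.         434.96899664
 214.31067121   0.           0.           1.        ] [ -71. -506.  878.]
press 0.74 304.3 240.5 1157.4773 [589.1 -58.8  32.5]
crank_knob 0.8 325.4 179.5 1057.1837 [644.7 -76.5 212.7]
tab 0.62 253.3 260.5 1074.9434 [437.  -12.1  59.2]
nest 0.7 288.1 242.5 1141.706 [550.9 -33.7  41. ]
wheel_centre 0.87 308.6 180.9 1390.7253 [8.348e+02 9.920e+01 6.000e-01]
pad_place 0.76 302.6 227.7 1190.4375 [624.1 -27.9  34. ]
cassette 0.7 285.1 235.8 1161.2958 [566.4 -11.9  39.8]
top [387.22300636   0.         282.16683831   0.         387.22300636
 208.9635723    0.           0.           1.        ] [-143.  -57. 1087.]
press 0.76 285.0 207.8 1267.9039 [580.9 -28.6  46. ]
crank_knob 0.59 297.5 163.8 1169.682 [635.5 -65.3 201.8]
tab 0.64 277.5 243.7 1174.9545 [437.4 -10.5  60.6]
nest 0.61 281.1 216.1 1250.8634 [548.6 -17.   44.9]
wheel_centre 0.74 281.9 169.4 1417.4095 [781.4 -10.6   3.3]
pad_place 0.97 284.0 200.2 1255.1031 [593.7 -25.1  70.6]
cassette 0.46 283.7 217.8 1249.8903 [543.9 -25.6  42.5]
```

View pics/scene0.png

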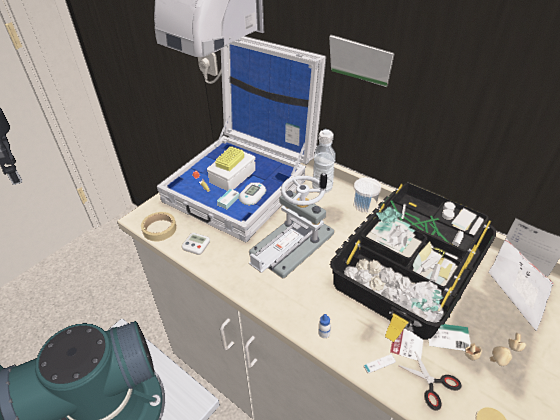

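View pics/top0.png

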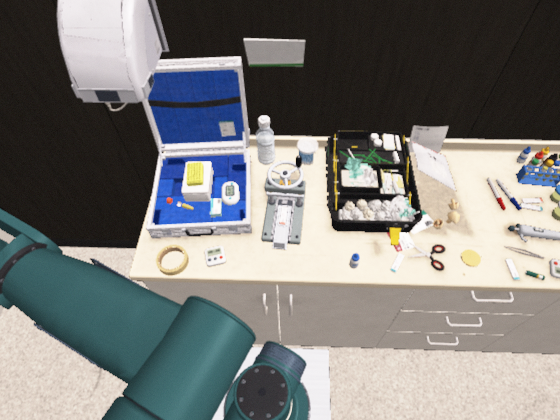

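The scene view shows the press around (300,230), with the wheel on top and its knob at (325,180). The slide's tab is at (253,260). A bottle and a white cup stand behind the wheel, and a blue case is on the left. Next I triangulate.

```bash
cat > h.py <<'E'
from cell import robot
import cv2,numpy as np
from scipy.spatial.transform import Rotation as Ro
def cam(p,o=None):
    K=np.array(p["K"],float)
    if "rvec" in p:
        R=cv2.Rodrigues(np.array(p["rvec"],float))[0]; t=np.array(p["tvec"],float).ravel()
    else:
        T=np.eye(4); T[:3,:3]=Ro.from_euler('xyz',o["tool_rot"]).as_matrix(); T[:3,3]=o["tcp_pos"]
        W=np.linalg.inv(T@np.array(p["tool_from_camera"])); R=W[:3,:3]; t=W[:3,3]
    return K,R,t
def tri(obs):
    Ps=[(K@np.c_[R,t],uv) for (K,R,t),uv in obs]
    A=[]
    for P,(u,v) in Ps: A+= [u*P[2]-P[0], v*P[2]-P[1]]
    X=np.linalg.svd(np.array(A))[2][-1]; return X[:3]/X[3]
def proj(c,X):
    K,R,t=c; q=K@(R@np.asarray(X)+t); return q[:2]/q[2]
def cloud(p,c):
    K,R,t=c; d=p["z_map"]; v,u=np.mgrid[0:d.shape[0],0:d.shape[1]]
    q=np.stack([(u-K[0,2])/K[0,0]*d,(v-K[1,2])/K[1,1]*d,d],-1); X=(q-t)@R; X[d<=0]=np.nan; return X
E
python3 - <<'E'
from h import *
ps={n:robot.capture(n) for n in["scene","top"]}
cs={n:cam(p) for n,p in ps.items()}
for name in ["press","crank_knob","tab","nest","wheel_centre","pad_place","cassette","timer","reagent_bottle","label_tape","spare_cassette"]:
    o=[]
    for n in ps:
        m=robot.mark_of(name,ps[n])
        if m:o.append((cs[n],m[0]["point"]))
    if len(o)==2:
        X=tri(o); print(name,X.round(1),[(proj(c,X)-uv).round(1) for c,uv in o])
X=cloud(ps["top"],cs["top"]).reshape(-1,3); Y=cloud(ps["scene"],cs["scene"]).reshape(-1,3); X=np.r_[X,Y]
# height map of stuff near the wheel above z=120
m=(X[:,2]>120)&(X[:,0]>400)&(X[:,0]<900)&(abs(X[:,1]+25)<260); Z=X[m]
H=np.zeros((25,26),int)
for x,y,z in Z: 
    i=int((x-400)//20); j=int((y+285)//20)
    if i<25 and 0<=j<26: H[i,j]=max(H[i,j],z)
print("cols y from -275 step20")
for i in range(24,-1,-1): print(410+20*i,' '.join(f"{h:3d}" for h in H[i,::-1]))
E
```

```text
press [632.1 -15.4 -24.8] [array([-0.4,  0.5]), array([ 0.1, -0.7])]
crank_knob [656.  -62.7 193.7] [array([ 0.1, -0.1]), array([-0. ,  0.1])]
tab [432.4 -17.7  69.4] [array([ 0.9, -1.2]), array([-0.2,  1.5])]
nest [574.3 -18.3  15.2] [array([ 0.5, -0.7]), array([-0.1,  0.8])]
wheel_centre [624.9 -25.8 197.3] [array([-0.1,  0.1]), array([ 0. , -0.1])]
pad_place [576.  -22.9  50.8] [array([ 7. , -9.1]), array([-1.7, 10.6])]
cassette [555.9 -22.5  52. ] [array([-0.6,  0.8]), array([ 0.2, -1.1])]
timer [418.2 189.   -6.2] [array([-0.3,  0.5]), array([ 0.1, -0.6])]
reagent_bottle [ 968.8   27.1 -975.5] [array([ 3.8, -4.3]), array([-1. ,  5.6])]
label_tape [213.2 -73.7 486. ] [array([  7.9, -50.3]), array([17.6, 37.9])]
spare_cassette [ 402.6 -377.3   19.1] [array([-0.4,  0.5]), array([ 0.1, -0.5])]
cols y from -275 step20
890 384 383 383 382 382 382 380   0   0   0   0   0   0   0   0   0   0   0   0   0   0   0   0   0   0   0
870 384 385 386 388 387 387 385   0   0   0   0   0   0   0   0   0   0   0   0   0   0   0   0   0 125   0
850 387 387 387 391 387 388 384   0 207 208 201   0   
[... 1729 characters left out ...]
   0   0   0   0   0   0   0   0   0   0   0   0   0
510   0   0   0   0   0   0   0   0   0   0   0   0   0   0   0   0   0   0   0   0   0   0   0   0   0   0
490   0   0   0   0   0   0   0   0   0   0   0   0   0   0   0   0   0   0   0   0   0   0   0   0   0   0
470   0   0   0   0   0   0   0   0   0   0   0   0   0   0   0   0   0   0   0   0   0   0   0   0   0   0
450   0   0   0   0   0   0   0   0   0   0   0   0   0   0   0   0   0   0   0   0   0   0   0   0   0   0
430   0   0   0   0   0   0   0   0   0   0   0   0   0   0   0   0   0   0   0   0   0   0   0   0   0   0
410   0   0   0   0   0   0   0   0   0   0   0   0   0   0   0   0   0   0   0   0   0   0   0   0   0   0
```

Emit:
play_rows:
  series:
    - [0, -0.0875, 0.0855, -0.01, 0, 0, 0]
    - [0, -0.0875, 0.0855, -0.01, 0, 0, 0]
    - [0, -0.0875, 0.0855, -0.01, 0, 0, 0]
    - [0, -0.0875, 0.0855, -0.01, 0, 0, 0]
    - [0, -0.0875, 0.0855, -0.01, 0, 0, 0]
    - [0, -0.0875, 0.0855, -0.01, 0, 0, 0]
    - [0, -0.0875, 0.0855, -0.01, 0, 0, 0]
    - [0, -0.0875, 0.0855, -0.01, 0, 0, 0]
    - [0, -0.0875, 0.0855, 0, 0, 0, 0]
    - [0, -0.0875, 0.0855, 0, 0, 0, 0]
    - [0, -0.0875, 0.0855, 0, 0, 0, 0]
    - [0, 0, 0, 0, 0, 0, 0]

```text
time: 3.5
tcp_pos: [416.8, 15.7, 290.7]
tool_rot: [3.134, -0.003, 1.233]
ft_force: [-0.7, 0.1, 0.1]
finger_gap: 0.1
```

Emit:
play_rows:
  series:
    - [0, 0, 0, 0, 0, 0, -0.24]
    - [0, 0, 0, 0, 0, 0, -0.24]
    - [0, 0, 0, 0, 0, 0, 0]

```text
time: 3.88
tcp_pos: [416.1, 17.2, 291.0]
tool_rot: [3.134, -0.003, 1.491]
ft_force: [-0.5, 0.0, 0.1]
finger_gap: -0.4
```

```bash
python3 - <<'E'
from h import *
o=robot.get_obs(); print(o["time"],o["tcp_pos"],o["tool_rot"],o["ft_force"],o["torque"])
p=robot.capture("wrist"); cv2.imwrite("pics/w1.png",p["color"][:,:,::-1]); c=cam(p,o)
np.savez("w1.npz",z=p["z_map"],K=c[0],R=c[1],t=c[2]); print(np.array(p["tool_from_camera"]).round(2))
X=cloud(p,c)
for name in ["crank_knob","tab","nest","wheel_centre"]:
    for m in robot.mark_of(name,p)[:1]:
        u,v=m["point"]; print(name,m["confidence"],u,v,X[int(v),int(u)].round(1))
E
```

```text
3.875 [416.07866656  17.21896531 290.9931467 ] [ 3.13364231e+00 -2.91367429e-03  1.49141035e+00] [-0.45275457  0.02000073  0.12079393] [ 0.02869488 -0.01120098 -0.01573376]
[[   1.     -0.     -0.      0.82]
 [   0.      0.96    0.27  -69.26]
 [   0.     -0.27    0.96 -117.35]
 [   0.      0.      0.      1.  ]]
tab 0.79 251.4 198.0 [436.9 -14.4  50.2]
nest 0.8 253.9 286.4 [401.7  10.3 308.3]
```

View pics/w1.png

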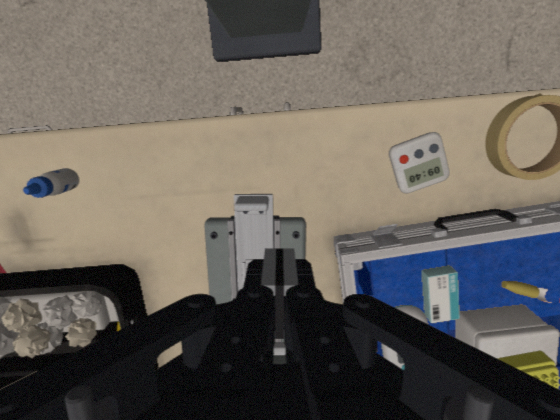

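The wrist view shows the tab at about (251,203), the slide running down the image from it, and the base edges at columns 207 and 304. The gripper hides the rest.

```bash
python3 - <<'E'
from h import *
d=np.load("w1.npz"); X=cloud({"z_map":d["z"]},(d["K"],d["R"],d["t"]))
P=X.reshape(-1,3); P=P[(P[:,0]>410)&(P[:,0]<560)&(abs(P[:,1]+15)<80)&(P[:,2]<90)]
T=P[P[:,2]>62]; print("tab top",len(T),T.min(0),T.max(0),np.median(T,0))
print(cv2.minAreaRect(T[:,:2].astype(np.float32)))
S=P[(P[:,2]>38)&(P[:,2]<60)]; print(np.histogram(S[:,2],bins=12))
B=P[(P[:,2]>8)&(P[:,2]<60)]; 
for x in range(420,560,10):
    q=B[(abs(B[:,0]-x)<5)]; 
    if len(q): 
        s=q[q[:,2]>30]; print(x,q[:,1].min().round(1),q[:,1].max().round(1),np.median(q[:,2]).round(1), (s[:,1].min().round(1),s[:,1].max().round(1)) if len(s) else'')
# wheel from top and scene
for n in["top","scene"]:
    p=robot.capture(n); c=cam(p); Y=cloud(p,c).reshape(-1,3)
    Y=Y[(Y[:,0]>540)&(Y[:,0]<700)&(abs(Y[:,1]+28)<80)]
    W=Y[(Y[:,2]>176)&(Y[:,2]<195)]; 
    (x,y),r=cv2.minEnclosingCircle(W[:,:2].astype(np.float32)); print(n,x,y,r,np.median(W[:,2]))
    from scipy.optimize import least_squares
    V=W[np.hypot(W[:,0]-x,W[:,1]-y)>40]
    f=least_squares(lambda a:np.hypot(V[:,0]-a[0],V[:,1]-a[1])-a[2],[x,y,50],loss="soft_l1"); print(f.x)
    k=Y[(Y[:,2]>203)]; print("knob",len(k),k.round(0).tolist()[:25], np.median(k,0))
    cv2.imwrite(f"pics/{n}1.png",cv2.resize(p["color"][120:300,200:400,::-1],None,fx=4,fy=4,interpolation=cv2.INTER_CUBIC)[:600])
E
```

```text
tab top 320 [435.90359052 -30.41308229  62.07562543] [445.91041233   4.71329933  73.26378533] [439.88739175 -12.46052846  71.02239425]
((440.9161376953125, -12.845954895019531), (35.0906982421875, 8.321512222290039), 86.08126831054688)
(array([1189,  141,   82,   30,   21,    2,   19,   13,   14,   16,    7,
         23]), array([38.00041972, 39.80655996, 41.6127002 , 43.41884044, 45.22498067,
       47.03112091, 48.83726115, 50.64340139, 52.44954163, 54.25568186,
       56.0618221 , 57.86796234, 59.67410258]))
430 -34.0 -27.0 35.6 (np.float64(-34.0), np.float64(-27.0))
440 -36.0 8.7 41.4 (np.float64(-36.0), np.float64(8.7))
450 -35.8 8.0 38.5 (np.float64(-35.8), np.float64(8.0))
460 -44.9 8.2 38.1 (np.float64(-44.9), np.float64(8.2))
470 -77.0 31.2 37.0 (np.float64(-46.5), np.float64(15.4))
480 -79.0 46.7 29.7 (np.float64(-69.6), np.float64(14.9))
490 -80.0 46.4 32.5 (np.float64(-69.8), np.float64(36.9))
500 -80.5 45.9 35.2 (np.float64(-48.6), np.float64(32.9))
510 -81.3 43.9 26.7 (np.float64(-48.9), np.float64(5.3))
520 -82.4 43.3 26.6 (np.float64(-50.4), np.float64(-8.9))
530 -82.
[... 960 characters left out ...]
214107513427734 180.02565054726367
[613.33918928 -30.16785508  49.75473642]
knob 67 [[648.0, -64.0, 225.0], [649.0, -66.0, 225.0], [653.0, -66.0, 223.0], [644.0, -64.0, 224.0], [645.0, -66.0, 224.0], [644.0, -69.0, 226.0], [645.0, -71.0, 227.0], [653.0, -69.0, 221.0], [640.0, -63.0, 223.0], [643.0, -64.0, 222.0], [642.0, -68.0, 224.0], [641.0, -71.0, 226.0], [644.0, -72.0, 225.0], [646.0, -74.0, 225.0], [649.0, -75.0, 223.0], [639.0, -64.0, 221.0], [638.0, -67.0, 223.0], [642.0, -68.0, 221.0], [640.0, -72.0, 224.0], [639.0, -75.0, 226.0], [647.0, -73.0, 221.0], [646.0, -76.0, 222.0], [639.0, -64.0, 218.0], [639.0, -67.0, 219.0], [638.0, -71.0, 222.0]] [640.80452988 -71.966785   217.43906762]
```

View pics/top1.png

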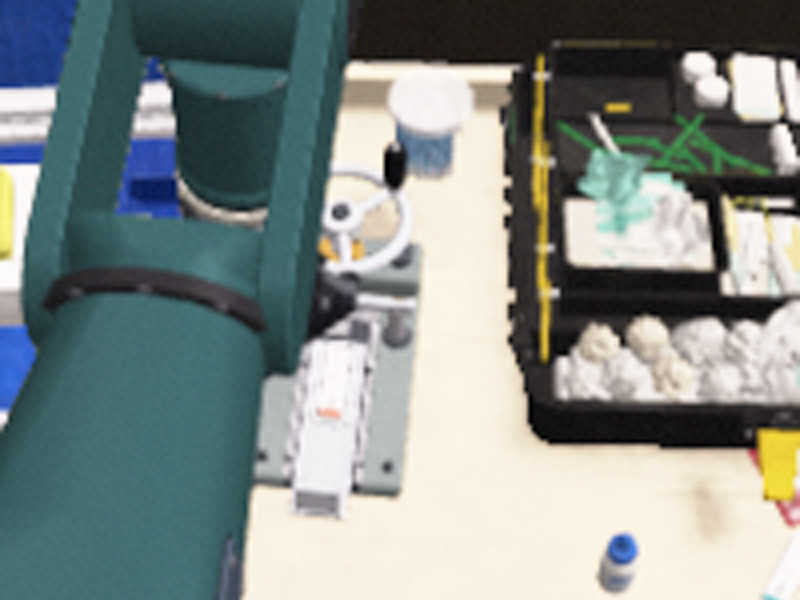

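View pics/scene1.png

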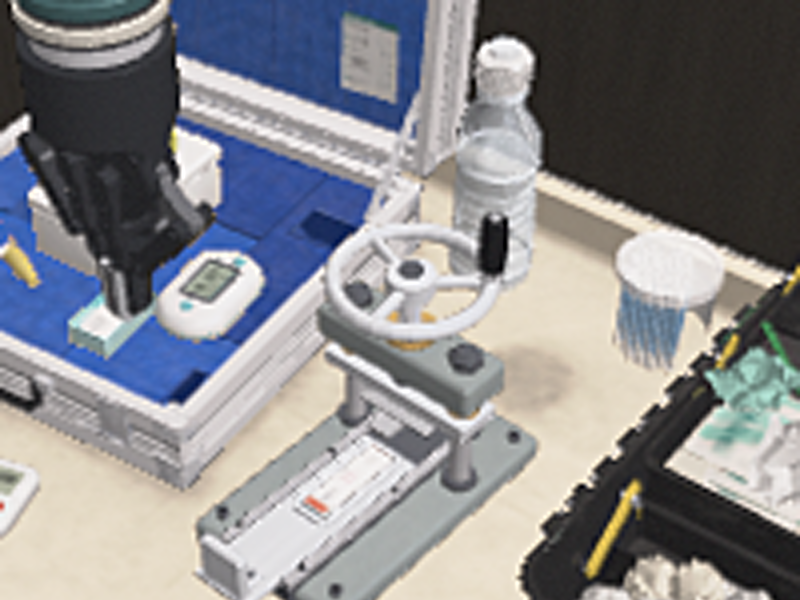

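Emit:
play_rows:
  series:
    - [0, -0.07, -0.03, 0.05, 0, 0, 0]
    - [0, 0, 0, 0.11, 0, 0, 0]
    - [0, 0, 0, 0.11, 0, 0, 0]
    - [0, 0, 0, 0.11, 0, 0, 0]
    - [0, 0, 0, 0.11, 0, 0, 0]
    - [0, 0, 0, 0.07, 0, 0, 0]
    - [0, 0, 0, 0, 0, 0, 0]

```text
time: 5.1
tcp_pos: [405.3, -11.0, 62.2]
tool_rot: [3.128, -0.002, 1.488]
ft_force: [-0.3, -0.3, -1.0]
finger_gap: -0.2
```

Emit:
play_rows:
  series:
    - [0, 0, 0, -0.035, 0, 0, 0]
    - [0, 0, 0.04, 0, 0, 0, 0]
    - [0, 0, 0.03, 0, 0, 0, 0]
    - [0, 0, 0.03, 0, 0, 0, 0]
    - [0, 0, 0.03, 0, 0, 0, 0]

```text
time: 5.72
tcp_pos: [461.8, -15.9, 86.0]
tool_rot: [3.119, -0.001, 1.488]
ft_force: [-1.9, 0.5, -1.0]
finger_gap: -0.2
```

Emit:
play_rows:
  series:
    - [0, 0, 0.02, 0.012, 0.08, 0, 0]
    - [0, 0, 0.02, 0.01, 0, 0, 0]
    - [0, 0, 0.01, 0, 0, 0, 0]

```text
time: 6.1
tcp_pos: [483.8, -17.7, 77.9]
tool_rot: [-3.122, -0.001, 1.488]
ft_force: [-2.0, 0.7, -0.2]
finger_gap: -0.2
```

Emit:
play_rows:
  series:
    - [0, 0, 0.01, 0, -0.03, 0, 0]
    - [0, 0, 0.01, 0, 0, 0, 0]

```text
time: 6.35
tcp_pos: [486.6, -18.0, 77.3]
tool_rot: [-3.124, -0.001, 1.488]
ft_force: [-16.5, 0.7, 10.7]
finger_gap: -0.2
```

Emit:
play_rows:
  series:
    - [0, 0, 0.01, 0, 0, 0, 0]
    - [0, 0, 0.006, 0, 0, 0, 0]

```text
time: 6.6
tcp_pos: [486.7, -17.9, 77.3]
tool_rot: [-3.109, -0.0, 1.489]
ft_force: [-6.5, 0.7, 4.9]
finger_gap: -0.4
```

Emit:
play_rows:
  series:
    - [0, 0, -0.05, 0, -0.03, 0, 0]
    - [0, 0, -0.05, -0.05, 0, 0, 0]
    - [0.4, 0, 0, -0.13, 0, 0, 0]
    - [0.4, 0, 0, -0.13, 0, 0, 0]
    - [0.4, 0, 0, -0.13, 0, 0, 0]
    - [0.4, 0, 0, -0.09, 0, 0, 0]
    - [0.4, 0, 0, 0, 0, 0, 0]

```text
time: 7.48
tcp_pos: [449.4, -14.8, 297.9]
tool_rot: [3.14, 0.0, 1.489]
ft_force: [0.5, 0.8, 0.3]
finger_gap: 34.4
```

```bash
python3 - <<'E'
from h import *
o=robot.get_obs(); print(o["time"],o["tcp_pos"],o["tool_rot"],o["ft_force"],o["finger_gap"])
p=robot.capture("scene"); c=cam(p);X=cloud(p,c)
cv2.imwrite("pics/s2.png",cv2.resize(p["color"][130:280,220:370,::-1],None,fx=4,fy=4,interpolation=cv2.INTER_CUBIC))
Y=X.reshape(-1,3);T=Y[(Y[:,0]>420)&(Y[:,0]<530)&(abs(Y[:,1]+18)<25)&(Y[:,2]>60)&(Y[:,2]<82)]
print(len(T),np.median(T,0),T.min(0),T.max(0))
p=robot.capture("wrist"); c=cam(p,o);X=cloud(p,c).reshape(-1,3)
cv2.imwrite("pics/w2.png",p["color"][:,:,::-1])
T=X[(X[:,0]>420)&(X[:,0]<530)&(abs(X[:,1]+18)<25)&(X[:,2]>66)&(X[:,2]<82)]
print(len(T),np.median(T,0),T.min(0),T.max(0))
E
```

```text
7.475 [449.40142534 -14.81935458 297.86413065] [3.13989434e+00 4.58234880e-05 1.48852149e+00] [0.4727253  0.78244922 0.28052528] 34.422068901825085
62 [498.01436017 -21.88716755  69.53648598] [494.40953891 -38.96558436  60.15419707] [505.70448359  -4.56779608  74.06717796]
290 [501.62146562 -18.40378924  73.24018118] [497.35698513 -36.38355036  66.06674453] [508.01762499  -0.85076939  75.05257264]
```

View pics/s2.png

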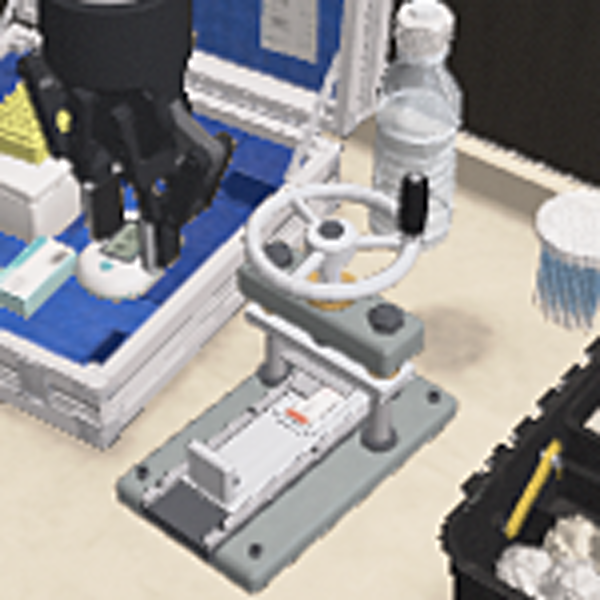

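View pics/w2.png

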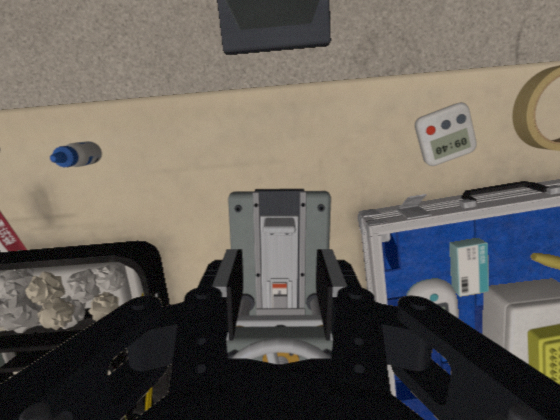

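Emit:
play_rows:
  series:
    - [0.5, -0.018, 0.095, 0, 0, 0, 0]
    - [0.5, -0.018, 0.095, 0, 0, 0, 0]
    - [0.5, -0.018, 0.095, 0, 0, 0, 0]
    - [0.5, -0.018, 0.095, 0, 0, 0, 0]
    - [0.5, -0.018, 0.095, 0, 0, 0, 0]
    - [0.5, 0, 0, 0, 0, 0, 0]

```text
time: 8.32
tcp_pos: [635.7, -66.6, 274.2]
tool_rot: [-3.113, -0.003, 1.489]
ft_force: [-0.8, -0.3, -1.7]
finger_gap: 42.8
```

```bash
python3 - <<'E'
from h import *
o=robot.get_obs(); print(o["time"],o["tcp_pos"],o["tool_rot"],o["ft_force"],o["finger_gap"])
p=robot.capture("wrist"); c=cam(p,o);X=cloud(p,c)
cv2.imwrite("pics/w3.png",p["color"][:,:,::-1])
np.savez("w3.npz",z=p["z_map"],K=c[0],R=c[1],t=c[2])
for n in ["crank_knob","wheel_centre"]:
    for m in robot.mark_of(n,p)[:1]:
        u,v=m["point"]; 
        K,R,t=c; ray=R.T@np.linalg.inv(K)@[u,v,1]; C=-R.T@t; s=(208-C[2])/ray[2]
        print(n,m["confidence"],u,v,X[int(v),int(u)].round(1),"at z208",(C+s*ray).round(1))
Y=X.reshape(-1,3); k=Y[(Y[:,2]>218)&(Y[:,2]<236)&(abs(Y[:,0]-645)<25)&(abs(Y[:,1]+68)<25)]
print(len(k)); 
if len(k): print(k.min(0),k.max(0),np.median(k,0))
W=Y[(Y[:,2]>176)&(Y[:,2]<192)&(np.hypot(Y[:,0]-615,Y[:,1]+29)<65)&(np.hypot(Y[:,0]-615,Y[:,1]+29)>42)]
from scipy.optimize import least_squares
f=least_squares(lambda a:np.hypot(W[:,0]-a[0],W[:,1]-a[1])-50,[615,-29],loss="soft_l1"); print(len(W),f.x,np.median(W[:,2]))
E
```

```text
8.325 [635.71456015 -66.64732965 274.18669005] [-3.11325494 -0.00337437  1.48888698] [-0.8157568  -0.27965887 -1.68261447] 42.79896136830348
crank_knob 0.55 278.0 254.4 [639.5 -66.7 222.6] at z208 [645.7 -67.2 208. ]
wheel_centre 0.73 341.1 202.1 [622.2 -24.6 185.6] at z208 [616.7 -28.4 208. ]
725
[637.09867141 -75.2204441  218.0193541 ] [653.32038971 -57.991045   226.88354303] [643.85264337 -66.43371139 223.52596993]
7297 [615.58909655 -27.27655996] 180.24372514885926
```

View pics/w3.png

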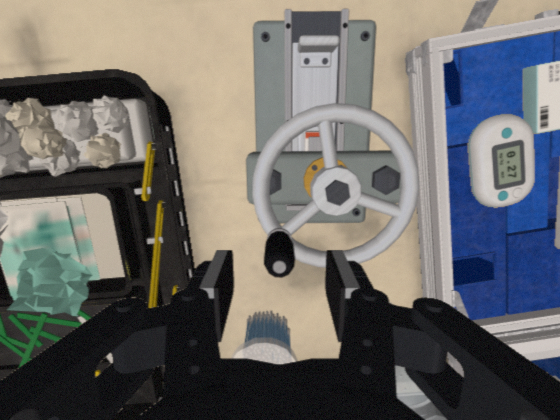

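Emit:
play_rows:
  series:
    - [0.5, 0.001, 0.02, 0.03, -0.055, 0, 0]
    - [0.5, 0, 0.004, 0.06, 0, 0, 0]
    - [0.5, 0, 0, 0.03, 0, 0, 0]
    - [0.5, 0, 0, 0, 0, 0, 0]

```text
time: 8.98
tcp_pos: [640.5, -64.4, 232.3]
tool_rot: [3.132, -0.003, 1.491]
ft_force: [0.2, 0.3, 0.1]
finger_gap: 42.4
```

Emit:
play_rows:
  series:
    - [0.5, -0.005, 0.014, 0.03, 0.015, 0, 0]
    - [0.5, 0, 0, 0, 0, 0, 0]

```text
time: 9.22
tcp_pos: [646.5, -66.9, 221.5]
tool_rot: [3.137, -0.002, 1.491]
ft_force: [-0.4, 0.8, -1.1]
finger_gap: 43.0
```

Positioned over the knob. Now I close with a moderate grip.

Emit:
play_rows:
  series:
    - [0, 0, 0, 0.003, 0, 0, 0]
    - [0, 0, 0, 0, 0, 0, 0]
    - [0, 0, 0, 0, 0, 0, 0]
  squeeze: 40

```text
time: 9.6
tcp_pos: [646.9, -67.5, 220.8]
tool_rot: [3.136, -0.002, 1.491]
ft_force: [0.6, 0.1, -0.5]
finger_gap: 16.9
```

```bash
cat > st.py <<'E'
from h import *
import sys
o=robot.get_obs(); print(o["time"],o["tcp_pos"].round(2),o["tool_rot"].round(4),o["ft_force"].round(2),o["torque"].round(3),round(o["finger_gap"],1),o["joint_pos"].round(2))
E
python3 st.py
```

```text
9.6 [646.91 -67.49 220.84] [ 3.1363e+00 -1.6000e-03  1.4906e+00] [ 0.62  0.11 -0.49] [ 0.002 -0.062 -0.007] 16.9 [-0.19  0.32  1.17  0.    1.65 -1.68]
```

```bash
cat > plan.py <<'E'
from h import *
import sys,json
# args: step_deg nrows [gain]
step=float(sys.argv[1]); n=int(sys.argv[2]); gain=float(sys.argv[3]) if len(sys.argv)>3 else 1
try: C=np.array(json.load(open("C.json")))
except: C=np.array([616,-27.8])
o=robot.get_obs(); P=o["tcp_pos"]; rot=Ro.from_euler('xyz',o["tool_rot"]).as_matrix()
r=P[:2]-C; a=np.arctan2(r[1],r[0]); F=o["ft_force"]
tang=np.array([np.sin(a),-np.cos(a)]); rad=np.array([np.cos(a),np.sin(a)])
log=json.load(open("log.json")) if __import__("os").path.exists("log.json") else []
log.append([float(o["time"]),*map(float,P),*map(float,F)]); json.dump(log,open("log.json","w"))
print("t",o["time"],"ang",np.degrees(a).round(1),"rad",np.hypot(*r).round(2),"z",P[2].round(2),"Ft",(F[:2]@tang).round(2),"Fr",(F[:2]@rad).round(2),"Fz",F[2].round(2),"rot",o["tool_rot"].round(3),"gap",round(o["finger_gap"],1))
cur=np.r_[P[:2]]; rows=[]
for i in range(n):
    an=a-np.radians(step*(i+1)); R=50+(np.hypot(*r)-50)*0
    nx=C+R*np.array([np.cos(an),np.sin(an)])
    d=np.r_[nx-cur,-step/36]*gain; cur=nx
    rows.append([0]+(rot.T@d/400).round(3).tolist()+[0,0,0])
print(json.dumps(rows))
E
python3 plan.py 10 4
```

```text
t 9.6 ang -52.1 rad 50.31 z 220.84 Ft -0.56 Fr 0.29 Fz -0.49 rot [ 3.136e+00 -2.000e-03  1.491e+00] gap 16.9
[[0, -0.013, -0.018, 0.001, 0, 0, 0], [0, -0.01, -0.019, 0.001, 0, 0, 0], [0, -0.007, -0.021, 0.001, 0, 0, 0], [0, -0.003, -0.022, 0.001, 0, 0, 0]]
```

Emit:
play_rows:
  series:
    - [0, -0.013, -0.018, 0.001, 0, 0, 0]
    - [0, -0.01, -0.019, 0.001, 0, 0, 0]
    - [0, -0.007, -0.021, 0.001, 0, 0, 0]
    - [0, -0.003, -0.022, 0.001, 0, 0, 0]

```text
time: 10.1
tcp_pos: [614.6, -77.5, 219.7]
tool_rot: [3.129, -0.005, 1.492]
ft_force: [3.4, 1.6, 0.1]
finger_gap: 16.5
```

```bash
python3 plan.py 10 8
```

```text
t 10.1 ang -91.6 rad 49.67 z 219.74 Ft -3.39 Fr -1.66 Fz 0.14 rot [ 3.129 -0.005  1.492] gap 16.5
[[0, -0.0, -0.022, 0.0, 0, 0, 0], [0, 0.005, -0.021, 0.0, 0, 0, 0], [0, 0.008, -0.02, 0.0, 0, 0, 0], [0, 0.012, -0.018, 0.001, 0, 0, 0], [0, 0.015, -0.016, 0.001, 0, 0, 0], [0, 0.017, -0.013, 0.001, 0, 0, 0], [0, 0.019, -0.01, 0.001, 0, 0, 0], [0, 0.021, -0.007, 0.001, 0, 0, 0]]
```

Emit:
play_rows:
  series:
    - [0, 0.001, -0.022, 0.001, 0, 0, 0]
    - [0, 0.005, -0.021, 0.001, 0, 0, 0]
    - [0, 0.008, -0.02, 0.001, 0, 0, 0]
    - [0, 0.012, -0.018, 0.001, 0, 0, 0]
    - [0, 0.015, -0.016, 0.001, 0, 0, 0]
    - [0, 0.017, -0.013, 0.001, 0, 0, 0]
    - [0, 0.019, -0.01, 0.001, 0, 0, 0]
    - [0, 0.021, -0.007, 0.001, 0, 0, 0]

```text
time: 11.1
tcp_pos: [567.2, -35.7, 217.6]
tool_rot: [3.112, 0.002, 1.49]
ft_force: [6.2, -2.5, -2.7]
finger_gap: 16.7
```

```bash
python3 plan.py 10 8
```

```text
t 11.1 ang -170.8 rad 49.42 z 217.57 Ft -3.45 Fr -5.75 Fz -2.65 rot [3.112e+00 2.000e-03 1.490e+00] gap 16.7
[[0, 0.021, -0.005, 0.001, 0, 0, 0], [0, 0.022, 0.0, 0.001, 0, 0, 0], [0, 0.021, 0.004, 0.001, 0, 0, 0], [0, 0.02, 0.008, 0.001, 0, 0, 0], [0, 0.019, 0.011, 0.001, 0, 0, 0], [0, 0.016, 0.014, 0.001, 0, 0, 0], [0, 0.014, 0.017, 0.001, 0, 0, 0], [0, 0.011, 0.019, 0.001, 0, 0, 0]]
```

Emit:
play_rows:
  series:
    - [0, 0.022, -0.004, 0.001, 0.015, 0, 0]
    - [0, 0.022, 0.0, 0.001, 0.015, 0, 0]
    - [0, 0.021, 0.004, 0.001, 0.015, 0, 0]
    - [0, 0.02, 0.008, 0.001, 0.015, 0, 0]
    - [0, 0.018, 0.011, 0.001, 0, 0, 0]
    - [0, 0.016, 0.014, 0.001, 0, 0, 0]
    - [0, 0.014, 0.017, 0.001, 0, 0, 0]

```text
time: 11.98
tcp_pos: [585.9, 11.8, 215.8]
tool_rot: [-3.13, 0.015, 1.484]
ft_force: [-3.7, -1.0, 2.9]
finger_gap: 17.0
```

```bash
python3 - <<'E'
import json,numpy as np
from scipy.optimize import least_squares
L=np.array(json.load(open("log.json")));from cell import robot
o=robot.get_obs(); P=np.vstack([L[:,1:3],o["tcp_pos"][:2]])
f=least_squares(lambda a:np.hypot(P[:,0]-a[0],P[:,1]-a[1])-50,[616,-28]);print(f.x,f.fun)
f=least_squares(lambda a:np.hypot(P[:,0]-a[0],P[:,1]-a[1])-a[2],[616,-28,50]);print(f.x,f.fun)
E
python3 plan.py 5 6
```

```text
[616.64641362 -27.60694377] [ 0.07131058 -0.11603932  0.08442319 -0.05770175]
[616.63758551 -27.614526    49.99099086] [ 0.07961756 -0.11496205  0.08349393 -0.04814943]
t 11.975 ang 127.3 rad 49.7 z 215.83 Ft -3.6 Fr 1.45 Fz 2.94 rot [-3.13   0.015  1.484] gap 17.0
[[0, 0.008, 0.008, 0.0, 0, 0, 0], [0, 0.006, 0.009, 0.0, 0, 0, 0], [0, 0.005, 0.009, 0.0, 0, 0, 0], [0, 0.005, 0.01, 0.0, 0, 0, 0], [0, 0.004, 0.01, 0.0, 0, 0, 0], [0, 0.003, 0.011, 0.0, 0, 0, 0]]
```

```bash
echo "[616.65,-27.61]" > C.json; sed -i 's/round(3).tolist/round(4).tolist/' plan.py; python3 plan.py 5 5
```

```text
t 11.975 ang 128.0 rad 49.95 z 215.83 Ft -3.59 Fr 1.49 Fz 2.94 rot [-3.13   0.015  1.484] gap 17.0
[[0, 0.0072, 0.0082, 0.0001, 0, 0, 0], [0, 0.0063, 0.0089, 0.0001, 0, 0, 0], [0, 0.0055, 0.0094, 0.0002, 0, 0, 0], [0, 0.0047, 0.0098, 0.0002, 0, 0, 0], [0, 0.0038, 0.0102, 0.0002, 0, 0, 0]]
```

Emit:
play_rows:
  series:
    - [0, 0.0072, 0.0082, 0.0003, -0.02, 0, 0]
    - [0, 0.0063, 0.0089, 0.0003, 0, 0, 0]
    - [0, 0.0055, 0.0094, 0.0003, 0, 0, 0]
    - [0, 0.0047, 0.0098, 0.0003, 0, 0, 0]
    - [0, 0.0038, 0.0102, 0.0003, 0, 0, 0]

```text
time: 12.6
tcp_pos: [605.6, 21.7, 215.1]
tool_rot: [-3.139, 0.016, 1.484]
ft_force: [-3.2, -2.2, 2.9]
finger_gap: 16.8
```

```bash
python3 plan.py 5 5
```

```text
t 12.6 ang 102.6 rad 50.54 z 215.12 Ft -3.56 Fr -1.47 Fz 2.88 rot [-3.139  0.016  1.484] gap 16.8
[[0, 0.0015, 0.0109, 0.0003, 0, 0, 0], [0, 0.0019, 0.0107, 0.0003, 0, 0, 0], [0, 0.001, 0.0109, 0.0003, 0, 0, 0], [0, 0.0, 0.0109, 0.0003, 0, 0, 0], [0, -0.0009, 0.0109, 0.0003, 0, 0, 0]]
```

Emit:
play_rows:
  series:
    - [0, 0.0015, 0.0109, 0.0003, 0, 0, 0]
    - [0, 0.0019, 0.0107, 0.0003, 0, 0, 0]
    - [0, 0.001, 0.0109, 0.0003, 0, 0, 0]
    - [0, 0, 0.0109, 0.0003, 0, 0, 0]

```text
time: 13.1
tcp_pos: [624.0, 22.6, 214.5]
tool_rot: [-3.137, 0.015, 1.485]
ft_force: [-4.6, -1.7, 3.8]
finger_gap: 16.8
```

```bash
python3 plan.py 5 5
```

```text
t 13.1 ang 81.7 rad 50.74 z 214.52 Ft -4.32 Fr -2.38 Fz 3.84 rot [-3.137  0.015  1.485] gap 16.8
[[0, -0.003, 0.0107, 0.0003, 0, 0, 0], [0, -0.0021, 0.0107, 0.0003, 0, 0, 0], [0, -0.003, 0.0105, 0.0003, 0, 0, 0], [0, -0.0039, 0.0102, 0.0004, 0, 0, 0], [0, -0.0048, 0.0098, 0.0004, 0, 0, 0]]
```

Emit:
play_rows:
  series:
    - [0, -0.003, 0.0107, 0.0001, 0, 0, 0]
    - [0, -0.0021, 0.0107, 0.0002, 0, 0, 0]
    - [0, -0.003, 0.0105, 0.0002, 0, 0, 0]

```text
time: 13.48
tcp_pos: [637.1, 19.0, 214.1]
tool_rot: [-3.136, 0.013, 1.486]
ft_force: [-5.0, -0.5, 2.1]
finger_gap: 16.9
```

```bash
python3 plan.py 5 3
```

```text
t 13.475 ang 66.3 rad 50.86 z 214.11 Ft -4.37 Fr -2.43 Fz 2.06 rot [-3.136  0.013  1.486] gap 16.9
[[0, -0.006, 0.0095, 0.0004, 0, 0, 0], [0, -0.0048, 0.0098, 0.0004, 0, 0, 0], [0, -0.0057, 0.0093, 0.0004, 0, 0, 0]]
```

Emit:
play_rows:
  series:
    - [0, -0.006, 0.0095, 0.0002, 0, 0, 0]
    - [0, -0.0048, 0.0098, 0.0003, 0, 0, 0]
    - [0, -0.0057, 0.0093, 0.0003, 0, 0, 0]

```text
time: 13.85
tcp_pos: [648.7, 11.9, 213.7]
tool_rot: [-3.136, 0.011, 1.487]
ft_force: [-4.3, 0.6, 3.3]
finger_gap: 16.7
```

```bash
python3 plan.py 5 3
```

```text
t 13.85 ang 51.0 rad 50.92 z 213.7 Ft -3.7 Fr -2.22 Fz 3.31 rot [-3.136  0.011  1.487] gap 16.7
[[0, -0.0084, 0.0074, 0.0004, 0, 0, 0], [0, -0.0073, 0.0081, 0.0004, 0, 0, 0], [0, -0.0079, 0.0075, 0.0004, 0, 0, 0]]
```

Emit:
play_rows:
  series:
    - [0, -0.0084, 0.0074, 0.0003, 0, 0, 0]
    - [0, -0.0073, 0.0081, 0.0003, 0, 0, 0]
    - [0, -0.0079, 0.0075, 0.0003, 0, 0, 0]

```text
time: 14.22
tcp_pos: [658.0, 2.1, 213.2]
tool_rot: [-3.137, 0.01, 1.488]
ft_force: [-4.7, 2.1, 2.5]
finger_gap: 16.8
```

```bash
python3 plan.py 5 3
```

```text
t 14.225 ang 35.7 rad 50.9 z 213.24 Ft -4.44 Fr -2.63 Fz 2.52 rot [-3.137  0.01   1.488] gap 16.8
[[0, -0.0101, 0.005, 0.0004, 0, 0, 0], [0, -0.0091, 0.0059, 0.0004, 0, 0, 0], [0, -0.0096, 0.0051, 0.0004, 0, 0, 0]]
```

Emit:
play_rows:
  series:
    - [0, -0.0101, 0.005, 0.0003, 0, 0, 0]
    - [0, -0.0091, 0.0059, 0.0003, 0, 0, 0]
    - [0, -0.0096, 0.0051, 0.0003, 0, 0, 0]

```text
time: 14.6
tcp_pos: [664.3, -9.9, 212.9]
tool_rot: [-3.138, 0.008, 1.488]
ft_force: [-3.2, 3.1, 2.3]
finger_gap: 16.4
```

```bash
python3 plan.py 5 3
```

```text
t 14.6 ang 20.4 rad 50.8 z 212.87 Ft -4.05 Fr -1.86 Fz 2.3 rot [-3.138  0.008  1.488] gap 16.4
[[0, -0.0109, 0.0024, 0.0004, 0, 0, 0], [0, -0.0104, 0.0033, 0.0004, 0, 0, 0], [0, -0.0106, 0.0024, 0.0004, 0, 0, 0]]
```

Emit:
play_rows:
  series:
    - [0, -0.0109, 0.0024, 0.0003, 0, 0, 0]
    - [0, -0.0104, 0.0033, 0.0003, 0, 0, 0]
    - [0, -0.0106, 0.0024, 0.0003, 0, 0, 0]

```text
time: 14.98
tcp_pos: [667.2, -23.3, 212.4]
tool_rot: [-3.139, 0.007, 1.489]
ft_force: [-1.7, 3.4, 1.9]
finger_gap: 16.7
```

```bash
python3 plan.py 5 3
```

```text
t 14.975 ang 4.9 rad 50.71 z 212.44 Ft -3.57 Fr -1.36 Fz 1.86 rot [-3.139  0.007  1.489] gap 16.7
[[0, -0.0111, -0.0004, 0.0004, 0, 0, 0], [0, -0.0109, 0.0004, 0.0004, 0, 0, 0], [0, -0.0109, -0.0005, 0.0004, 0, 0, 0]]
```

Emit:
play_rows:
  series:
    - [0, -0.0111, -0.0004, 0.0003, 0, 0, 0]
    - [0, -0.0109, 0.0004, 0.0003, 0, 0, 0]
    - [0, -0.0109, -0.0005, 0.0003, 0, 0, 0]

```text
time: 15.35
tcp_pos: [666.3, -37.0, 212.0]
tool_rot: [-3.14, 0.006, 1.489]
ft_force: [-1.2, 4.1, 1.6]
finger_gap: 16.5
```

```bash
python3 plan.py 5 3
```

```text
t 15.35 ang -10.7 rad 50.57 z 212.02 Ft -3.78 Fr -1.89 Fz 1.58 rot [-3.14   0.006  1.489] gap 16.5
[[0, -0.0106, -0.003, 0.0004, 0, 0, 0], [0, -0.0106, -0.0025, 0.0004, 0, 0, 0], [0, -0.0103, -0.0035, 0.0004, 0, 0, 0]]
```

Emit:
play_rows:
  series:
    - [0, -0.0106, -0.003, 0.0003, 0, 0, 0]
    - [0, -0.0106, -0.0025, 0.0003, 0, 0, 0]
    - [0, -0.0103, -0.0035, 0.0003, 0, 0, 0]

```text
time: 15.72
tcp_pos: [661.8, -50.0, 211.6]
tool_rot: [-3.141, 0.006, 1.489]
ft_force: [-0.1, 4.1, 1.0]
finger_gap: 16.5
```

```bash
python3 plan.py 5 3
```

```text
t 15.725 ang -26.4 rad 50.41 z 211.56 Ft -3.65 Fr -1.93 Fz 0.97 rot [-3.141  0.006  1.489] gap 16.5
[[0, -0.0096, -0.0054, 0.0004, 0, 0, 0], [0, -0.0095, -0.0053, 0.0004, 0, 0, 0], [0, -0.009, -0.0061, 0.0004, 0, 0, 0]]
```

Emit:
play_rows:
  series:
    - [0, -0.0096, -0.0054, 0.0003, 0, 0, 0]
    - [0, -0.0095, -0.0053, 0.0003, 0, 0, 0]
    - [0, -0.009, -0.0061, 0.0003, 0, 0, 0]

```text
time: 16.1
tcp_pos: [654.0, -61.2, 211.1]
tool_rot: [3.141, 0.005, 1.489]
ft_force: [0.6, 5.8, 1.3]
finger_gap: 16.7
```

```bash
python3 plan.py 5 3
```

```text
t 16.1 ang -42.0 rad 50.21 z 211.1 Ft -4.71 Fr -3.42 Fz 1.28 rot [3.141 0.005 1.489] gap 16.7
[[0, -0.0081, -0.0074, 0.0004, 0, 0, 0], [0, -0.0077, -0.0077, 0.0004, 0, 0, 0], [0, -0.007, -0.0083, 0.0004, 0, 0, 0]]
```

Emit:
play_rows:
  series:
    - [0, -0.0081, -0.0074, 0.0003, 0, 0, 0]
    - [0, -0.0077, -0.0077, 0.0003, 0, 0, 0]

```text
time: 16.35
tcp_pos: [647.2, -67.3, 210.8]
tool_rot: [3.141, 0.005, 1.49]
ft_force: [0.9, 5.6, 1.1]
finger_gap: 16.6
```

```bash
python3 plan.py 5 3
```

```text
t 16.35 ang -52.4 rad 50.11 z 210.84 Ft -4.13 Fr -3.83 Fz 1.07 rot [3.141 0.005 1.49 ] gap 16.6
[[0, -0.0068, -0.0086, 0.0004, 0, 0, 0], [0, -0.0062, -0.009, 0.0004, 0, 0, 0], [0, -0.0054, -0.0095, 0.0004, 0, 0, 0]]
```

Emit:
play_rows:
  series:
    - [0, -0.0072, -0.0083, 0.0003, 0, 0, 0]
    - [0, -0.0064, -0.0088, 0.0003, 0, 0, 0]
    - [0, -0.0055, -0.0094, 0.0003, 0, 0, 0]

```text
time: 16.73
tcp_pos: [635.8, -73.8, 210.4]
tool_rot: [3.139, 0.003, 1.49]
ft_force: [2.6, 5.6, -0.2]
finger_gap: 16.8
```

```bash
python3 plan.py 5 3
```

```text
t 16.725 ang -67.5 rad 50.0 z 210.44 Ft -4.57 Fr -4.2 Fz -0.21 rot [3.139e+00 3.000e-03 1.490e+00] gap 16.8
[[0, -0.0045, -0.0099, 0.0003, 0, 0, 0], [0, -0.0037, -0.0103, 0.0003, 0, 0, 0], [0, -0.0027, -0.0106, 0.0003, 0, 0, 0]]
```

Emit:
play_rows:
  series:
    - [0, -0.0042, -0.01, 0.0003, 0, 0, 0]
    - [0, -0.0034, -0.0104, 0.0003, 0, 0, 0]
    - [0, -0.0024, -0.0107, 0.0003, 0, 0, 0]

```text
time: 17.1
tcp_pos: [623.7, -77.0, 210.0]
tool_rot: [3.135, 0.003, 1.491]
ft_force: [2.9, 4.8, -0.5]
finger_gap: 16.9
```

```bash
python3 - <<'E'
import json,numpy as np
from scipy.optimize import least_squares
L=np.array(json.load(open("log.json")));P=L[:,1:3]
f=least_squares(lambda a:np.hypot(P[:,0]-a[0],P[:,1]-a[1])-a[2],[616,-28,50]);print(f.x,f.fun.round(2))
E
python3 plan.py 5 3
```

```text
[617.10142635 -27.21926701  50.21686819] [-0.11  0.07  0.38 -0.3  -0.3   0.04  0.07  0.1   0.12  0.09  0.03  0.01
 -0.01 -0.04 -0.08 -0.07 -0.03]
t 17.1 ang -81.9 rad 49.84 z 210.04 Ft -3.57 Fr -4.33 Fz -0.47 rot [3.135e+00 3.000e-03 1.491e+00] gap 16.9
[[0, -0.0023, -0.0106, 0.0003, 0, 0, 0], [0, -0.001, -0.0109, 0.0003, 0, 0, 0], [0, -0.0, -0.0109, 0.0003, 0, 0, 0]]
```

```bash
echo "[617.0,-27.3]" > C.json; python3 plan.py 5 4
```

```text
t 17.1 ang -82.3 rad 50.1 z 210.04 Ft -3.53 Fr -4.36 Fz -0.47 rot [3.135e+00 3.000e-03 1.491e+00] gap 16.9
[[0, -0.0016, -0.0108, 0.0003, 0, 0, 0], [0, -0.0009, -0.0109, 0.0003, 0, 0, 0], [0, 0.0, -0.0109, 0.0003, 0, 0, 0], [0, 0.001, -0.0109, 0.0003, 0, 0, 0]]
```

Emit:
play_rows:
  series:
    - [0, -0.0014, -0.0108, 0.0003, 0, 0, 0]
    - [0, -0.0007, -0.0109, 0.0003, 0, 0, 0]
    - [0, 0.0002, -0.0109, 0.0003, 0, 0, 0]

```text
time: 17.48
tcp_pos: [612.1, -77.2, 209.7]
tool_rot: [3.129, 0.003, 1.491]
ft_force: [4.0, 4.2, -1.1]
finger_gap: 16.5
```

```bash
python3 plan.py 5 3
```

```text
t 17.475 ang -95.6 rad 50.09 z 209.67 Ft -3.55 Fr -4.59 Fz -1.08 rot [3.129e+00 3.000e-03 1.491e+00] gap 16.5
[[0, 0.0009, -0.0109, 0.0002, 0, 0, 0], [0, 0.0016, -0.0108, 0.0002, 0, 0, 0], [0, 0.0025, -0.0106, 0.0002, 0, 0, 0]]
```

Emit:
play_rows:
  series:
    - [0, 0.0012, -0.0109, 0.0003, 0.01, 0, 0]
    - [0, 0.002, -0.0108, 0.0003, 0.01, 0, 0]
    - [0, 0.0028, -0.0106, 0.0003, 0, 0, 0]

```text
time: 17.85
tcp_pos: [601.8, -75.0, 209.3]
tool_rot: [3.13, 0.004, 1.49]
ft_force: [5.0, 2.7, -1.1]
finger_gap: 16.7
```

```bash
python3 plan.py 5 3
```

```text
t 17.85 ang -107.6 rad 50.04 z 209.35 Ft -3.98 Fr -4.1 Fz -1.11 rot [3.13  0.004 1.49 ] gap 16.7
[[0, 0.003, -0.0105, 0.0002, 0, 0, 0], [0, 0.0038, -0.0102, 0.0002, 0, 0, 0], [0, 0.0047, -0.0098, 0.0002, 0, 0, 0]]
```

Emit:
play_rows:
  series:
    - [0, 0.0034, -0.0108, 0.0003, 0.01, 0, 0]
    - [0, 0.0043, -0.0104, 0.0003, 0.01, 0, 0]
    - [0, 0.0053, -0.01, 0.0003, 0, 0, 0]

```text
time: 18.23
tcp_pos: [592.9, -71.1, 209.0]
tool_rot: [3.13, 0.008, 1.489]
ft_force: [4.4, 2.2, -1.7]
finger_gap: 16.7
```

```bash
python3 plan.py 5 3
```

```text
t 18.225 ang -118.8 rad 49.96 z 209.04 Ft -2.76 Fr -4.06 Fz -1.69 rot [3.13  0.008 1.489] gap 16.7
[[0, 0.0048, -0.0098, 0.0002, 0, 0, 0], [0, 0.0057, -0.0093, 0.0002, 0, 0, 0], [0, 0.0065, -0.0088, 0.0002, 0, 0, 0]]
```

```bash
python3 plan.py 6.5 3
```

```text
t 18.225 ang -118.8 rad 49.96 z 209.04 Ft -2.76 Fr -4.06 Fz -1.69 rot [3.13  0.008 1.489] gap 16.7
[[0, 0.0064, -0.0126, 0.0003, 0, 0, 0], [0, 0.0079, -0.0118, 0.0003, 0, 0, 0], [0, 0.0092, -0.0108, 0.0003, 0, 0, 0]]
```

Emit:
play_rows:
  series:
    - [0, 0.0067, -0.0125, 0.0003, 0.01, 0, 0]
    - [0, 0.0081, -0.0117, 0.0003, 0.01, 0, 0]
    - [0, 0.0094, -0.0107, 0.0003, 0, 0, 0]

```text
time: 18.6
tcp_pos: [583.4, -64.1, 208.7]
tool_rot: [3.128, 0.014, 1.486]
ft_force: [6.2, -0.3, -1.6]
finger_gap: 16.9
```

```bash
python3 plan.py 6.5 3
```

```text
t 18.6 ang -132.4 rad 49.86 z 208.68 Ft -4.73 Fr -3.97 Fz -1.57 rot [3.128 0.014 1.486] gap 16.9
[[0, 0.009, -0.0109, 0.0002, 0, 0, 0], [0, 0.0104, -0.0096, 0.0002, 0, 0, 0], [0, 0.0114, -0.0084, 0.0002, 0, 0, 0]]
```

Emit:
play_rows:
  series:
    - [0, 0.0092, -0.0107, 0.0003, 0.01, 0, 0]
    - [0, 0.0106, -0.0095, 0.0003, 0.01, 0, 0]
    - [0, 0.0116, -0.0082, 0.0003, 0, 0, 0]

```text
time: 18.98
tcp_pos: [576.4, -56.1, 208.3]
tool_rot: [3.127, 0.023, 1.481]
ft_force: [4.0, -2.3, -1.0]
finger_gap: 16.7
```

```bash
python3 plan.py 6.5 3
```

```text
t 18.975 ang -144.7 rad 49.76 z 208.34 Ft -4.22 Fr -1.97 Fz -1.02 rot [3.127 0.023 1.481] gap 16.7
[[0, 0.0109, -0.009, 0.0001, 0, 0, 0], [0, 0.0122, -0.0072, 0.0001, 0, 0, 0], [0, 0.0129, -0.0058, 0.0001, 0, 0, 0]]
```

Emit:
play_rows:
  series:
    - [0, 0.0109, -0.009, 0.0003, 0.01, 0.015, 0]
    - [0, 0.0122, -0.0072, 0.0003, 0.01, 0.015, 0]
    - [0, 0.0129, -0.0058, 0.0003, 0, 0.015, 0]

```text
time: 19.35
tcp_pos: [570.9, -46.6, 208.0]
tool_rot: [3.129, 0.009, 1.477]
ft_force: [4.1, -3.1, -0.6]
finger_gap: 16.8
```

```bash
python3 plan.py 6.5 3
```

```text
t 19.35 ang -157.3 rad 49.96 z 207.97 Ft -4.42 Fr -2.59 Fz -0.58 rot [3.129 0.009 1.477] gap 16.8
[[0, 0.0128, -0.006, 0.0003, 0, 0, 0], [0, 0.0135, -0.0045, 0.0003, 0, 0, 0], [0, 0.0139, -0.0029, 0.0003, 0, 0, 0]]
```

Emit:
play_rows:
  series:
    - [0, 0.0128, -0.006, 0.0003, 0.01, 0.01, 0]
    - [0, 0.0135, -0.0045, 0.0003, 0.01, 0.01, 0]
    - [0, 0.0139, -0.0029, 0.0003, 0, 0, 0]

```text
time: 19.73
tcp_pos: [567.6, -34.6, 207.6]
tool_rot: [3.136, 0.007, 1.473]
ft_force: [2.1, -3.9, -0.6]
finger_gap: 16.7
```

```bash
python3 plan.py 6.5 3
```

```text
t 19.725 ang -171.6 rad 49.91 z 207.57 Ft -4.2 Fr -1.54 Fz -0.56 rot [3.136 0.007 1.473] gap 16.7
[[0, 0.0139, -0.0029, 0.0003, 0, 0, 0], [0, 0.0141, -0.0011, 0.0003, 0, 0, 0], [0, 0.0142, 0.0005, 0.0004, 0, 0, 0]]
```

Emit:
play_rows:
  series:
    - [0, 0.0139, -0.0029, 0.0003, 0, 0, 0]
    - [0, 0.0141, -0.0011, 0.0003, 0, 0, 0]
    - [0, 0.0142, 0.0005, 0.0003, 0, 0, 0]

```text
time: 20.1
tcp_pos: [567.6, -19.7, 207.1]
tool_rot: [3.135, 0.013, 1.47]
ft_force: [3.1, -5.0, 0.1]
finger_gap: 16.4
```

```bash
python3 plan.py 6 3
```

```text
t 20.1 ang 171.3 rad 49.99 z 207.07 Ft -4.48 Fr -3.81 Fz 0.12 rot [3.135 0.013 1.47 ] gap 16.4
[[0, 0.013, 0.0013, 0.0003, 0, 0, 0], [0, 0.0128, 0.0027, 0.0003, 0, 0, 0], [0, 0.0125, 0.004, 0.0003, 0, 0, 0]]
```

Emit:
play_rows:
  series:
    - [0, 0.0128, 0.0018, 0.0003, 0, 0.01, 0]
    - [0, 0.0126, 0.0032, 0.0003, 0, 0.01, 0]
    - [0, 0.0122, 0.0045, 0.0003, 0, 0, 0]

```text
time: 20.48
tcp_pos: [572.0, -5.6, 206.6]
tool_rot: [3.138, 0.005, 1.469]
ft_force: [1.0, -4.3, 0.0]
finger_gap: 16.6
```

```bash
python3 plan.py 5 3
```

```text
t 20.475 ang 154.3 rad 49.97 z 206.59 Ft -3.43 Fr -2.81 Fz 0.03 rot [3.138 0.005 1.469] gap 16.6
[[0, 0.0101, 0.0041, 0.0003, 0, 0, 0], [0, 0.0097, 0.005, 0.0003, 0, 0, 0], [0, 0.0092, 0.0058, 0.0003, 0, 0, 0]]
```

Emit:
play_rows:
  series:
    - [0, 0.0101, 0.0041, 0.0003, 0, 0, 0]
    - [0, 0.0097, 0.005, 0.0003, 0, 0, 0]
    - [0, 0.0092, 0.0058, 0.0003, 0, 0, 0]

```text
time: 20.85
tcp_pos: [579.0, 5.3, 206.2]
tool_rot: [3.139, 0.007, 1.469]
ft_force: [0.6, -5.5, -0.3]
finger_gap: 16.7
```

```bash
python3 plan.py 5 3
```

```text
t 20.85 ang 139.3 rad 50.08 z 206.16 Ft -3.84 Fr -4.04 Fz -0.26 rot [3.139 0.007 1.469] gap 16.7
[[0, 0.0086, 0.0068, 0.0003, 0, 0, 0], [0, 0.0081, 0.0073, 0.0003, 0, 0, 0], [0, 0.0074, 0.008, 0.0003, 0, 0, 0]]
```

Emit:
play_rows:
  series:
    - [0, 0.0086, 0.0066, 0.0003, 0, 0, 0]
    - [0, 0.0079, 0.0073, 0.0003, 0, 0, 0]
    - [0, 0.0072, 0.0082, 0.0003, 0, 0, 0]

```text
time: 21.22
tcp_pos: [588.0, 13.6, 205.8]
tool_rot: [-3.141, 0.01, 1.468]
ft_force: [-0.8, -5.1, 1.4]
finger_gap: 17.1
```

```bash
python3 plan.py 5 3
```

```text
t 21.225 ang 125.3 rad 50.16 z 205.77 Ft -3.63 Fr -3.71 Fz 1.35 rot [-3.141  0.01   1.468] gap 17.1
[[0, 0.0065, 0.0088, 0.0003, 0, 0, 0], [0, 0.0061, 0.0091, 0.0003, 0, 0, 0], [0, 0.0052, 0.0096, 0.0003, 0, 0, 0]]
```

Emit:
play_rows:
  series:
    - [0, 0.0065, 0.0088, 0.0002, 0, 0, 0]
    - [0, 0.0061, 0.0091, 0.0003, 0, 0, 0]
    - [0, 0.0052, 0.0096, 0.0003, 0, 0, 0]

```text
time: 21.6
tcp_pos: [598.0, 19.2, 205.4]
tool_rot: [-3.135, 0.013, 1.467]
ft_force: [-1.8, -6.3, 1.1]
finger_gap: 17.2
```

```bash
python3 plan.py 5 3
```

```text
t 21.6 ang 112.2 rad 50.2 z 205.41 Ft -4.08 Fr -5.16 Fz 1.06 rot [-3.135  0.013  1.467] gap 17.2
[[0, 0.0043, 0.0101, 0.0002, 0, 0, 0], [0, 0.0039, 0.0102, 0.0002, 0, 0, 0], [0, 0.0029, 0.0105, 0.0002, 0, 0, 0]]
```

Emit:
play_rows:
  series:
    - [0, 0.004, 0.0101, 0.0003, 0, 0.01, 0]
    - [0, 0.0036, 0.0102, 0.0003, 0, 0.01, 0]
    - [0, 0.0026, 0.0105, 0.0003, 0, 0, 0]

```text
time: 21.98
tcp_pos: [608.1, 21.9, 205.1]
tool_rot: [-3.126, 0.004, 1.467]
ft_force: [-3.5, -4.3, 2.4]
finger_gap: 16.7
```

```bash
python3 plan.py 5 3
```

```text
t 21.975 ang 100.3 rad 50.04 z 205.08 Ft -4.18 Fr -3.64 Fz 2.44 rot [-3.126  0.004  1.467] gap 16.7
[[0, 0.0025, 0.0106, 0.0002, 0, 0, 0], [0, 0.0017, 0.0108, 0.0002, 0, 0, 0], [0, 0.0007, 0.0109, 0.0002, 0, 0, 0]]
```

Emit:
play_rows:
  series:
    - [0, 0.0025, 0.012, 0.0002, -0.01, 0, 0]
    - [0, 0.0014, 0.012, 0.0003, -0.01, 0, 0]
    - [0, 0.0003, 0.012, 0.0003, -0.01, 0, 0]

```text
time: 22.35
tcp_pos: [619.0, 22.9, 204.7]
tool_rot: [-3.131, 0.005, 1.467]
ft_force: [-3.4, -4.2, 2.4]
finger_gap: 16.8
```

```bash
python3 plan.py 5.5 3
```

```text
t 22.35 ang 87.7 rad 50.23 z 204.72 Ft -3.24 Fr -4.33 Fz 2.38 rot [-3.131  0.005  1.467] gap 16.8
[[0, -0.0004, 0.012, 0.0003, 0, 0, 0], [0, -0.001, 0.012, 0.0003, 0, 0, 0], [0, -0.0021, 0.0118, 0.0003, 0, 0, 0]]
```

Emit:
play_rows:
  series:
    - [0, -0.0007, 0.012, 0.0003, -0.01, 0, 0]
    - [0, -0.0013, 0.012, 0.0003, -0.01, 0, 0]
    - [0, -0.0024, 0.0118, 0.0003, 0, 0, 0]

```text
time: 22.72
tcp_pos: [628.6, 21.6, 204.4]
tool_rot: [-3.128, 0.004, 1.469]
ft_force: [-4.7, -3.0, 1.3]
finger_gap: 16.8
```

```bash
python3 plan.py 5 3
```

```text
t 22.725 ang 76.6 rad 50.24 z 204.4 Ft -3.92 Fr -4.04 Fz 1.25 rot [-3.128  0.004  1.469] gap 16.8
[[0, -0.0025, 0.0107, 0.0002, 0, 0, 0], [0, -0.0028, 0.0105, 0.0002, 0, 0, 0], [0, -0.0037, 0.0103, 0.0002, 0, 0, 0]]
```

Emit:
play_rows:
  series:
    - [0, -0.003, 0.0125, 0.0003, -0.01, 0, 0]
    - [0, -0.0038, 0.0123, 0.0003, -0.01, 0, 0]
    - [0, -0.005, 0.012, 0.0003, 0, 0, 0]

```text
time: 23.1
tcp_pos: [637.9, 18.5, 204.1]
tool_rot: [-3.124, 0.001, 1.471]
ft_force: [-4.7, -1.5, 2.3]
finger_gap: 16.8
```

```bash
python3 plan.py 6 3
```

```text
t 23.1 ang 65.5 rad 50.3 z 204.09 Ft -3.6 Fr -3.33 Fz 2.27 rot [-3.124e+00  1.000e-03  1.471e+00] gap 16.8
[[0, -0.0056, 0.0119, 0.0002, 0, 0, 0], [0, -0.0061, 0.0116, 0.0002, 0, 0, 0], [0, -0.0073, 0.0109, 0.0002, 0, 0, 0]]
```

Emit:
play_rows:
  series:
    - [0, -0.0056, 0.0119, 0.0003, -0.02, 0, 0]
    - [0, -0.0061, 0.0116, 0.0003, -0.01, 0, 0]
    - [0, -0.0073, 0.0109, 0.0003, -0.01, 0, 0]

```text
time: 23.48
tcp_pos: [645.9, 13.7, 203.8]
tool_rot: [-3.13, -0.004, 1.474]
ft_force: [-4.6, -0.3, 2.6]
finger_gap: 16.5
```

```bash
python3 plan.py 6 3
```

```text
t 23.475 ang 54.8 rad 50.21 z 203.82 Ft -3.59 Fr -2.86 Fz 2.55 rot [-3.13  -0.004  1.474] gap 16.5
[[0, -0.0075, 0.0108, 0.0003, 0, 0, 0], [0, -0.0082, 0.0102, 0.0003, 0, 0, 0], [0, -0.0092, 0.0093, 0.0003, 0, 0, 0]]
```

Emit:
play_rows:
  series:
    - [0, -0.0075, 0.0108, 0.0003, -0.01, 0, 0]
    - [0, -0.0082, 0.0102, 0.0003, -0.01, 0, 0]
    - [0, -0.0092, 0.0093, 0.0003, 0, 0, 0]

```text
time: 23.85
tcp_pos: [652.9, 7.7, 203.5]
tool_rot: [-3.128, -0.011, 1.479]
ft_force: [-3.9, 1.6, 2.3]
finger_gap: 16.2
```

```bash
python3 plan.py 6 3
```

```text
t 23.85 ang 44.3 rad 50.15 z 203.55 Ft -3.9 Fr -1.7 Fz 2.27 rot [-3.128 -0.011  1.479] gap 16.2
[[0, -0.0093, 0.0093, 0.0002, 0, 0, 0], [0, -0.0099, 0.0085, 0.0002, 0, 0, 0], [0, -0.0108, 0.0074, 0.0002, 0, 0, 0]]
```

Emit:
play_rows:
  series:
    - [0, -0.0093, 0.0093, 0.0003, -0.01, -0.015, 0]
    - [0, -0.0099, 0.0085, 0.0003, -0.01, -0.01, 0]
    - [0, -0.0108, 0.0074, 0.0003, 0, 0, 0]

```text
time: 24.22
tcp_pos: [660.6, -2.1, 203.1]
tool_rot: [-3.134, -0.002, 1.482]
ft_force: [-4.7, 2.4, 3.1]
finger_gap: 16.8
```

```bash
python3 plan.py 6 3
```

```text
t 24.225 ang 30.0 rad 50.34 z 203.13 Ft -4.43 Fr -2.85 Fz 3.15 rot [-3.134e+00 -2.000e-03  1.482e+00] gap 16.8
[[0, -0.0116, 0.0063, 0.0003, 0, 0, 0], [0, -0.0117, 0.0058, 0.0003, 0, 0, 0], [0, -0.0123, 0.0045, 0.0004, 0, 0, 0]]
```

Emit:
play_rows:
  series:
    - [0, -0.01, 0.0055, 0.0002, 0, 0, 0]
    - [0, -0.0105, 0.0048, 0.0003, 0, 0, 0]
    - [0, -0.011, 0.0036, 0.0003, 0, 0, 0]

```text
time: 24.6
tcp_pos: [665.5, -13.7, 202.8]
tool_rot: [-3.134, -0.006, 1.484]
ft_force: [-2.7, 2.8, 2.3]
finger_gap: 16.8
```

```bash
python3 plan.py 5 3
```

```text
t 24.6 ang 15.6 rad 50.34 z 202.76 Ft -3.46 Fr -1.84 Fz 2.35 rot [-3.134 -0.006  1.484] gap 16.8
[[0, -0.0107, 0.0026, 0.0003, 0, 0, 0], [0, -0.0106, 0.0025, 0.0003, 0, 0, 0], [0, -0.0108, 0.0015, 0.0003, 0, 0, 0]]
```

Emit:
play_rows:
  series:
    - [0, -0.0107, 0.0026, 0.0003, 0, 0, 0]
    - [0, -0.0106, 0.0022, 0.0003, 0, -0.01, 0]
    - [0, -0.0108, 0.0012, 0.0003, 0, 0, 0]

```text
time: 24.98
tcp_pos: [667.3, -23.9, 202.5]
tool_rot: [-3.134, -0.008, 1.486]
ft_force: [-3.2, 5.6, 2.0]
finger_gap: 16.8
```

```bash
python3 plan.py 5 3
```

```text
t 24.975 ang 3.9 rad 50.38 z 202.45 Ft -5.82 Fr -2.78 Fz 2.01 rot [-3.134 -0.008  1.486] gap 16.8
[[0, -0.011, 0.0002, 0.0003, 0, 0, 0], [0, -0.0109, 0.0002, 0.0003, 0, 0, 0], [0, -0.0109, -0.0007, 0.0003, 0, 0, 0]]
```

Emit:
play_rows:
  series:
    - [0, -0.011, 0.0002, 0.0003, 0, -0.01, 0]
    - [0, -0.0109, 0.0002, 0.0003, 0, -0.01, 0]

```text
time: 25.22
tcp_pos: [667.4, -29.9, 202.3]
tool_rot: [-3.135, -0.004, 1.489]
ft_force: [-3.3, 7.2, 3.0]
finger_gap: 16.6
```

```bash
python3 plan.py 5 3
```

```text
t 25.225 ang -2.9 rad 50.44 z 202.27 Ft -7.0 Fr -3.65 Fz 3.04 rot [-3.135 -0.004  1.489] gap 16.6
[[0, -0.0109, -0.0012, 0.0003, 0, 0, 0], [0, -0.0109, -0.0011, 0.0003, 0, 0, 0], [0, -0.0107, -0.002, 0.0003, 0, 0, 0]]
```

Emit:
play_rows:
  series:
    - [0, -0.0111, -0.0012, 0.0003, 0, 0, 0]
    - [0, -0.0109, -0.0014, 0.0003, 0, 0, 0]
    - [0, -0.0107, -0.0022, 0.0003, 0, 0, 0]

```text
time: 25.6
tcp_pos: [666.2, -37.9, 202.0]
tool_rot: [-3.139, -0.014, 1.494]
ft_force: [-1.4, 7.0, 2.0]
finger_gap: 16.9
```

```bash
python3 plan.py 5 3
```

```text
t 25.6 ang -12.2 rad 50.37 z 202.04 Ft -6.56 Fr -2.89 Fz 1.95 rot [-3.139 -0.014  1.494] gap 16.9
[[0, -0.0106, -0.0029, 0.0002, 0, 0, 0], [0, -0.0105, -0.0029, 0.0002, 0, 0, 0], [0, -0.0102, -0.0038, 0.0002, 0, 0, 0]]
```

Emit:
play_rows:
  series:
    - [0, -0.0118, -0.0033, 0.0003, 0, -0.01, 0]
    - [0, -0.0113, -0.0044, 0.0003, 0, -0.01, 0]
    - [0, -0.0108, -0.0055, 0.0003, 0, -0.01, 0]
    - [0, -0.0103, -0.0066, 0.0003, 0, 0, 0]

```text
time: 26.1
tcp_pos: [662.3, -48.9, 201.7]
tool_rot: [3.13, -0.011, 1.5]
ft_force: [3.0, 6.2, 1.1]
finger_gap: 16.7
```

```bash
python3 plan.py 5.5 4
```

```text
t 26.1 ang -25.5 rad 50.13 z 201.7 Ft -6.91 Fr -0.01 Fz 1.13 rot [ 3.13  -0.011  1.5  ] gap 16.7
[[0, -0.0108, -0.0052, 0.0002, 0, 0, 0], [0, -0.0104, -0.0059, 0.0002, 0, 0, 0], [0, -0.0098, -0.0069, 0.0002, 0, 0, 0], [0, -0.0091, -0.0078, 0.0002, 0, 0, 0]]
```

Emit:
play_rows:
  series:
    - [0, -0.0115, -0.006, 0.0003, 0.02, -0.01, 0]
    - [0, -0.011, -0.0068, 0.0003, 0.01, -0.01, 0]
    - [0, -0.0102, -0.008, 0.0003, 0.01, 0, 0]
    - [0, -0.0093, -0.009, 0.0003, 0, 0, 0]

```text
time: 26.6
tcp_pos: [656.2, -58.8, 201.3]
tool_rot: [3.134, -0.014, 1.506]
ft_force: [3.7, 6.3, -0.3]
finger_gap: 16.8
```

```bash
python3 plan.py 5.5 4
```

```text
t 26.6 ang -38.8 rad 50.28 z 201.3 Ft -7.2 Fr -1.04 Fz -0.31 rot [ 3.134 -0.014  1.506] gap 16.8
[[0, -0.0091, -0.0079, 0.0002, 0, 0, 0], [0, -0.0087, -0.0082, 0.0002, 0, 0, 0], [0, -0.0079, -0.009, 0.0002, 0, 0, 0], [0, -0.007, -0.0098, 0.0002, 0, 0, 0]]
```

Emit:
play_rows:
  series:
    - [0, -0.0095, -0.0095, 0.0003, 0.01, -0.01, 0]
    - [0, -0.0088, -0.0101, 0.0003, 0.01, -0.01, 0]
    - [0, -0.0079, -0.0109, 0.0003, 0.01, 0, 0]
    - [0, -0.007, -0.0115, 0.0003, 0, 0, 0]

```text
time: 27.1
tcp_pos: [647.9, -66.9, 201.0]
tool_rot: [3.125, -0.014, 1.511]
ft_force: [4.8, 4.6, 0.2]
finger_gap: 17.2
```

```bash
python3 plan.py 5.5 4
```

```text
t 27.1 ang -52.1 rad 50.22 z 200.96 Ft -6.65 Fr -0.66 Fz 0.16 rot [ 3.125 -0.014  1.511] gap 17.2
[[0, -0.0071, -0.0097, 0.0001, 0, 0, 0], [0, -0.0065, -0.0101, 0.0001, 0, 0, 0], [0, -0.0056, -0.0106, 0.0001, 0, 0, 0], [0, -0.0045, -0.0111, 0.0001, 0, 0, 0]]
```

Emit:
play_rows:
  series:
    - [0, -0.0078, -0.0107, 0.0003, 0.015, -0.01, 0]
    - [0, -0.0069, -0.0112, 0.0003, 0.015, 0, 0]
    - [0, -0.006, -0.0117, 0.0003, 0.01, 0, 0]
    - [0, -0.0048, -0.0122, 0.0003, 0, 0, 0]

```text
time: 27.6
tcp_pos: [639.0, -72.6, 200.7]
tool_rot: [3.119, -0.017, 1.516]
ft_force: [6.3, 3.7, -0.4]
finger_gap: 16.5
```

```bash
python3 plan.py 5.5 4
```

```text
t 27.6 ang -64.1 rad 50.31 z 200.68 Ft -7.31 Fr -0.57 Fz -0.37 rot [ 3.119 -0.017  1.516] gap 16.5
[[0, -0.0046, -0.0111, 0.0001, 0, 0, 0], [0, -0.0043, -0.0112, 0.0001, 0, 0, 0], [0, -0.0032, -0.0116, 0.0001, 0, 0, 0], [0, -0.002, -0.0118, 0.0001, 0, 0, 0]]
```

Emit:
play_rows:
  series:
    - [0, -0.005, -0.0115, 0.0003, 0.01, 0, 0]
    - [0, -0.0043, -0.0118, 0.0003, 0.01, 0, 0]
    - [0, -0.0032, -0.0122, 0.0003, 0, 0, 0]

```text
time: 27.98
tcp_pos: [632.5, -75.2, 200.4]
tool_rot: [3.108, -0.021, 1.519]
ft_force: [6.3, 4.0, -0.4]
finger_gap: 16.7
```

```bash
python3 plan.py 5 4
```

```text
t 27.975 ang -72.1 rad 50.38 z 200.41 Ft -7.17 Fr -1.86 Fz -0.38 rot [ 3.108 -0.021  1.519] gap 16.7
[[0, -0.0026, -0.0107, -0.0001, 0, 0, 0], [0, -0.0025, -0.0106, -0.0001, 0, 0, 0], [0, -0.0016, -0.0108, -0.0, 0, 0, 0], [0, -0.0007, -0.0109, -0.0, 0, 0, 0]]
```

Emit:
play_rows:
  series:
    - [0, -0.001, -0.005, 0, 0, 0, 0]
    - [0, 0, 0, 0, 0, 0, 0]
    - [0, 0, 0, 0, 0, 0, 0]

```text
time: 28.35
tcp_pos: [632.6, -75.2, 200.4]
tool_rot: [3.103, -0.021, 1.52]
ft_force: [-1.8, 3.1, 2.8]
finger_gap: 16.7
```

```bash
python3 plan.py 5 1; python3 - <<'E'
import json,numpy as np
L=np.array(json.load(open("log.json")));C=np.array([617.0,-27.3])
a=np.degrees(np.unwrap(np.arctan2(L[:,2]-C[1],L[:,1]-C[0])));a-=a[0]
t=np.radians(a-52.3)
for l,x in zip(L,a): print(round(-x,1),round(l[3]-x/36*-1*-1,2) if 0 else round(l[3]-x/36,2),end=' | ')
E
```

```text
t 28.35 ang -72.0 rad 50.37 z 200.39 Ft 0.73 Fr -3.5 Fz 2.78 rot [ 3.103 -0.021  1.52 ] gap 16.7
[[0, -0.0026, -0.0107, -0.0001, 0, 0, 0]]
-0.0 220.84 | 39.4 220.83 | 117.1 220.83 | 178.1 220.78 | 178.1 220.78 | 203.6 220.77 | 224.6 220.76 | 240.1 220.78 | 255.6 220.8 | 271.0 220.77 | 286.5 220.83 | 302.0 220.83 | 317.8 220.85 | 333.5 220.82 | 349.2 220.8 | 359.6 220.83 | 374.7 220.85 | 389.0 220.84 | 389.0 220.84 | 402.2 220.84 | 414.3 220.85 | 425.5 220.86 | 425.5 220.86 | 439.1 220.87 | 451.3 220.87 | 464.0 220.86 | 478.2 220.86 | 495.4 220.83 | 512.4 220.83 | 527.3 220.81 | 541.3 220.81 | 554.4 220.81 | 566.4 220.81 | 579.0 220.81 | 590.0 220.78 | 601.2 220.79 | 611.8 220.82 | 622.4 220.83 | 636.6 220.81 | 651.0 220.84 | 662.8 220.87 | 669.6 220.87 | 678.9 220.9 | 692.1 220.93 | 705.5 220.9 | 718.8 220.93 | 730.7 220.97 | 738.7 220.93 | 738.7 220.91 |
```

Emit:
play_rows:
  series:
    - [0.5, 0, 0, 0, 0, 0, 0]
    - [0.5, 0, 0, 0, 0, 0, 0]
    - [0.5, 0, 0, 0, 0, 0, 0]
    - [0.5, 0, 0, -0.06, 0, 0, 0]
    - [0.5, 0, 0, -0.1, 0, 0, 0]
    - [0.5, 0, 0, -0.06, 0, 0, 0]
    - [0.5, 0, 0, 0, 0, 0, 0]

```text
time: 29.22
tcp_pos: [629.4, -81.1, 287.9]
tool_rot: [3.104, -0.016, 1.515]
ft_force: [0.1, 0.2, -0.0]
finger_gap: 42.5
```

```bash
python3 st.py; python3 - <<'E'
from h import *
o=robot.get_obs()
p=robot.capture("wrist"); c=cam(p,o);Y=cloud(p,c).reshape(-1,3)
cv2.imwrite("pics/w9.png",p["color"][:,:,::-1])
k=Y[(Y[:,2]>197)&(Y[:,2]<215)&(abs(Y[:,0]-632)<25)&(abs(Y[:,1]+75)<25)]
if len(k):
    m=(k.min(0)+k.max(0))/2; print(m,np.degrees(np.arctan2(m[1]+27.3,m[0]-617)))
p=robot.capture("scene");cv2.imwrite("pics/s9.png",cv2.resize(p["color"][130:330,130:400,::-1],None,fx=2.9,fy=2.9,interpolation=cv2.INTER_CUBIC))
E
```

```text
29.225 [629.37 -81.09 287.87] [ 3.1036 -0.0157  1.5152] [ 0.09  0.16 -0.02] [-0.005  0.     0.019] 42.5 [-0.23  0.25  1.12  0.02  1.73 -1.74]
[631.27727833 -73.93159895 201.78303282] -72.97689162780583
```

View pics/w9.png

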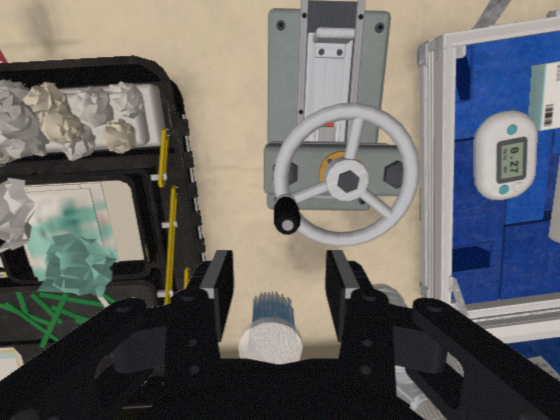

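View pics/s9.png

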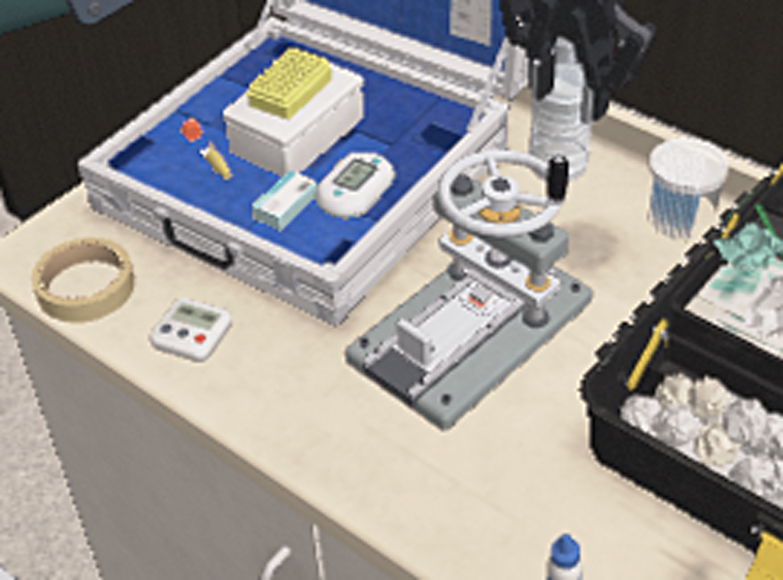

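The gripper is clear of the knob. The knob stands at (287,215) in the wrist view, at about -73°, so it has not moved since release. The slide is home and the pad is down, and the things in view haven't moved.

```bash
python3 -c "
from cell import robot
print(robot.sign_off())"
```

```text
the job is handed in; nothing more can be done
None
```

The job is handed in: the slide is home, the wheel is wound about a quarter turn past touch, and the gripper is off the knob. No verdict was reported, and I had no direct reading of the clamping load, so the quarter turn rests on the felt touch and the measured angle.

- **Slide:** I pushed the tab in with closed fingers until it stopped hard. The force went from about 2 N to 16 N, after roughly 60 mm of travel. The last pictures show it still home.
- **Touch:** I wound the wheel clockwise by the knob. The force at the knob ran at 3.5–4.5 N, then rose to 5.8 N and about 7 N at roughly 650–670° of turn, which I took as the pad touching. Single force readings scattered by about half a newton, and I did not back off to feel the touch a second time, so the touch point is good to about ±5°.
- **Clamp:** I stopped at 738.7°, about 88° past touch. The knob sank in step with the turn to within about 0.2 mm, so the grip did not slip. After I let go, the wrist camera put the knob within about 1° of where I left it.
- **Bystanders:** The timer and tape look undisturbed in the final picture, and the arm never went near the bottle. The spare cassette was out of the last view, so I did not check it, but the arm stayed well away from it.

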